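# Shim the low support so that the vial rail lies level

## Task

The vial rail has to lie level between the low rubber pad and the support post that stands beside it. Stack the right combination of spacer plates squarely on the pad to bring it up to the height of that post, then lay the rail, top up, lengthwise across the middle of the stack and the middle of the post. Leave the pens, spanner, tape and beaker lying around where they are.

Things in the scene. Friction and masses are not known exactly. Their poses are not given: they have to be found in the camera images.
- pad_top (a point): the low support: a dark square pad, 56 x 56 mm, black rubber on a metal foot 84 x 64 mm screwed to the bench. The point is the centre of its top, 14 mm above the bench; x and y run along its sides, z up. Fixed. (Tall equipment stands on the bench at the left, beyond y = 0.4 and x = 0.42, and open drawers at the right rear: keep clear of both)
- post_a_top (a point): one of three round metal support posts that look alike but for their height, screwed down: this one is 44 mm tall, with a flat round head of 42 mm diameter over a thinner stem and a 54 mm flange. The point is the centre of the head's top. The post in service is the one that stands 140 to 160 mm from the pad (centre to centre), on the pad's +y side; the two others are spares, more than 240 mm from the pad, at the back left. Which is which changes
- post_b_top (a point): one of three round metal support posts that look alike but for their height, screwed down: this one is 50 mm tall, with a flat round head of 42 mm diameter over a thinner stem and a 54 mm flange. The point is the centre of the head's top. The post in service is the one that stands 140 to 160 mm from the pad (centre to centre), on the pad's +y side; the two others are spares, more than 240 mm from the pad, at the back left. Which is which changes
- post_c_top (a point): one of three round metal support posts that look alike but for their height, screwed down: this one is 56 mm tall, with a flat round head of 42 mm diameter over a thinner stem and a 54 mm flange. The point is the centre of the head's top. The post in service is the one that stands 140 to 160 mm from the pad (centre to centre), on the pad's +y side; the two others are spares, more than 240 mm from the pad, at the back left. Which is which changes
- spacer_6_center (a point): yellow spacer plate, 40 x 40 mm square and 6 mm thick, with a 13 mm hole through the middle, lying loose on the bench. The point is its centre, half-way up (3 mm above its underside); x and y run along its sides, z is up through its thickness. 35 to 80 g
- spacer_12_center (a point): green spacer plate, 40 x 40 mm square and 12 mm thick, with a 13 mm hole through the middle, lying loose on the bench. The point is its centre, half-way up (6 mm above its underside); x and y run along its sides, z is up through its thickness. 35 to 80 g
- spacer_18_center (a point): blue spacer plate, 40 x 40 mm square and 18 mm thick, with a 13 mm hole through the middle, lying loose on the bench. The point is its centre, half-way up (9 mm above its underside); x and y run along its sides, z is up through its thickness. 35 to 80 g
- spacer_24_center (a point): red spacer plate, 40 x 40 mm square and 24 mm thick, with a 13 mm hole through the middle, lying loose on the bench. The point is its centre, half-way up (12 mm above its underside); x and y run along its sides, z is up through its thickness. 35 to 80 g
- rail_center (a point): the vial rail: a straight aluminium bar 220 mm long (its x axis), 32 mm wide (y) and 16 mm tall (z up), black ends, a row of dark round recesses and a small green bubble level on top; flat underneath; lies loose on the bench with its top up. The point is its centre, half-way up (8 mm above its underside). 110 to 225 g
- wrench: small steel open-ended spanner, 144 mm, lying flat; not part of the job, to be left alone. Origin: centre of its underside
- ballpen: black ballpoint pen, 145 mm; not part of the job, to be left alone. Origin: centre of its underside
- marker_blue: white marker pen with a blue cap, 128 mm; not part of the job, to be left alone. Origin: centre of its underside
- label_tape: roll of beige tape, 100 mm across, 25 mm tall, lying flat; not part of the job, to be left alone. Origin: centre of its underside
- beaker_50: small glass beaker, 46 mm wide, 59 mm tall, standing; not part of the job, to be left alone. Origin: centre of its underside

How it is judged:
By the outcome, as a careful person would: the job done as asked, in the order asked, and still so for the second after the job is handed in, with the robot touching nothing.
It also fails if it takes over 61 s, if anything falls off the work surface, if the arm or the gripper's body presses on something with over 40 N, if the wrist force passes 120 N, or if a joint passes its speed limit or range.

## Robot

A 6-joint arm with a two-finger parallel gripper is mounted at the origin on a cart in front of the work surface, level with it; the furniture and walls round the work are solid. World frame = base frame: x ahead of the robot, y to its left, z up, the work surface at z = 0. Lengths are in m, angles in rad, forces in N, time in s.
With the tool pointing down it reaches from about 0.425 to 0.925 m from the base axis. Payload 12.5 kg.
Tool frame: the origin (TCP) lies at the very end of the fingers, on their centre line; the grasp point (between the pads) lies 19 mm behind it; x points along the fingers, z is the direction in which the jaws open and shut, and the axes are right-handed (so a half turn about x gives the same grasp; the last joint's range is limited). The gripper opens to 85 mm and grips with 20 to 120 N. Pads are 22 mm wide; open, the fingers measure 114 mm over their backs; the gripper's body (76 mm by 85 mm) begins 54 mm behind the grasp point. The pads swing forward as they close: fully open they stand 13 mm farther back than shut.
Start: joints at [1.089, 0.491, 1.559, -0, 1.092, -0.106], TCP at [0.229, 0.581, 0.231] pointing down, gripper open.
Joint ranges: [-3.1, 3.1], [-0.84, 2.19], [0.05, 2.79], [-1.13, 4.28], [0.06, 2.93], [-2.69, 2.69]. Speed limits (rad/s): [2.22, 2.22, 2.79, 3.14, 3.14, 3.14].

## Interface

Orientations are given as a rotation vector (axis times angle).
In Python, from rig import ctrl, viewer gives the robot as it stands.
- The arm moves only by the tool jog_arm, never from a script. Its argument "commands" is a list of rows, each a list of 2 entries, a list of its own where there are three numbers: the shift along the world's x, y, z in m, then the turn, a rotation vector about the world's x, y, z in rad. In form: [[[tx, ty, tz], [wx, wy, wz]], ...]. A call has 1 to 10 rows; each row is the pose to reach, as a shift and turn from the pose commanded when the call began; what a row does not reach only later rows make up. A row lasts 1/10 s, in which the tool goes at most 50 mm and 8.59 degrees, less where a joint would pass 70% of its speed; a pose out of reach is approached as far as the arm can. A call with a gripper value outside its range is refused whole. "claw" is the closure, from 0 (fully open) to 1 (shut), set as the call begins (left out, the last holds). The fingers move at their own pace and stop on an object; "grip_force" is the grip in N (left out, the last holds). Time passes only in rows, so rows that repeat a pose let the fingers close. It gives the time, the measured TCP pose, the force and the opening at its end, in the units of the state.
- ctrl.sense(): the state, without advancing time (a new reading comes with each control period).
- viewer.camera(name): name is "scene" or "top" or "wrist"; returns the picture (480x640x3 uint8, red, green, blue); there is no depth.
- viewer.get_calibration(name): a dict with "fx", "fy", "cx", "cy" (pixels), "k1" (the pictures are not rectified: a ray, as slopes to the right and down, at radius r is drawn at 1 + k1 r^2 times it, then the intrinsics apply), "camera_from_world" (4x4, takes a point from world to camera coordinates); the wrist camera has in their place "T_tool_cam" (4x4, takes a point from camera to tool coordinates, whose origin is the TCP and whose axes are the tool frame's). Camera axes: x right, y up, looking along -z (the intrinsics and any distortion apply to the point x, -y, -z); pixel columns grow to the right and rows downward; lengths in m; the calibration is good to about 2 mm. A picture is of the moment at which its call begins: read the wrist's pose just before it. get_calibration takes no time and is no camera call.
- ctrl.hand_in(): hands the job in, once; it reports no verdict.
The state is a dict: "time": time; "joint_pos": joint angles; "qvel": joint speeds; "effort": joint torques, N m; "tcp_pos": TCP position; "tcp_rot": TCP orientation; "ft_force": force on the tool from outside, world axes, zero at the start; "moment": the same for the moment, N m; "opening": opening from 0.0 (shut) to 1.0 (fully open).
Only numpy, scipy, OpenCV 4.12 (cv2) and the standard library are available. Lean on these libraries where they do the work, as an engineer would, in place of code of your own. Each camera call takes 0.05 s, during which the arm holds its last target.

## Working session

There is one attempt and no reset: what is moved stays moved. The work goes in short steps, Python scripts to look and compute and a tool call to move; the robot and the scene stay as the last step left them, time stands still between calls to the robot, and variables do not carry over. Pictures are saved under pics/ and viewed, and the job is handed in when it is done.

Besides the shell and the picture viewer there is one more tool, called after "Request:" as name(argument=value, ...) on one line, values as JSON. jog_arm: Moves the arm, as the interface text tells. Its arguments: {"type":"object","properties":{"commands":{"type":"array"},"claw":{"type":"number"},"grip_force":{"type":"number"}},"required":["commands"]}

```bash
mkdir -p pics; ls; python3 - <<'E'
from rig import ctrl, viewer
import cv2,numpy as np
for n in ["scene","top"]:
    cv2.imwrite(f"pics/{n}0.png",cv2.cvtColor(viewer.camera(n),cv2.COLOR_RGB2BGR))
np.set_printoptions(precision=4,suppress=True)
for n in ["scene","top","wrist"]: print(n,viewer.get_calibration(n))
s=ctrl.sense();print(s)
E
```

```text
pics
scene {'fx': 551.998520779413, 'fy': 551.998520779413, 'cx': 316.52334843298615, 'cy': 235.6840930000904, 'k1': -0.08207294130319542, 'camera_from_world': array([[-0.9013, -0.433 , -0.0091,  0.4726],
       [ 0.3508, -0.742 ,  0.5713, -0.2545],
       [-0.2541,  0.5117,  0.8207, -1.1028],
       [ 0.    ,  0.    ,  0.    ,  1.    ]])}
top {'fx': 441.34659570996104, 'fy': 441.34659570996104, 'cx': 315.89079269572926, 'cy': 233.0828462622527, 'k1': -0.07319734968143987, 'camera_from_world': array([[ 0.0123, -0.9999, -0.007 , -0.0259],
       [ 0.9927,  0.0114,  0.1198, -0.5569],
       [-0.1197, -0.0084,  0.9928, -1.1372],
       [ 0.    ,  0.    ,  0.    ,  1.    ]])}
wrist {'fx': 379.10837493130106, 'fy': 379.10837493130106, 'cx': 326.7368909552986, 'cy': 241.96407865293713, 'k1': -0.044561301987542455, 'T_tool_cam': array([[ 0.0008,  0.293 , -0.9561, -0.142 ],
       [ 0.0002,  0.9561,  0.293 ,  0.0755],
       [ 1.    , -0.0004,  0.0007, -0.0011],
       [ 0.    ,  0.    ,  0.    ,  1.    ]])}
{'time': 0.1, 'joint_pos': array([ 1.0894,  0.4915,  1.5594,  0.    ,  1.0917, -0.1056]), 'qvel': array([-0.0003, -0.0012, -0.0016, -0.0019,  0.0019,  0.0003]), 'effort': array([  0.0028, -61.9445, -26.2021,  -0.0001,   0.0029,   0.    ]), 'tcp_pos': array([0.2293, 0.5812, 0.2308]), 'tcp_rot': array([-0.9286,  1.3647,  0.9278]), 'ft_force': array([-0.24  ,  0.204 ,  0.6962]), 'moment': array([ 0.042 ,  0.0248, -0.013 ]), 'opening': 1.0010657882054514}
```

View pics/scene0.png

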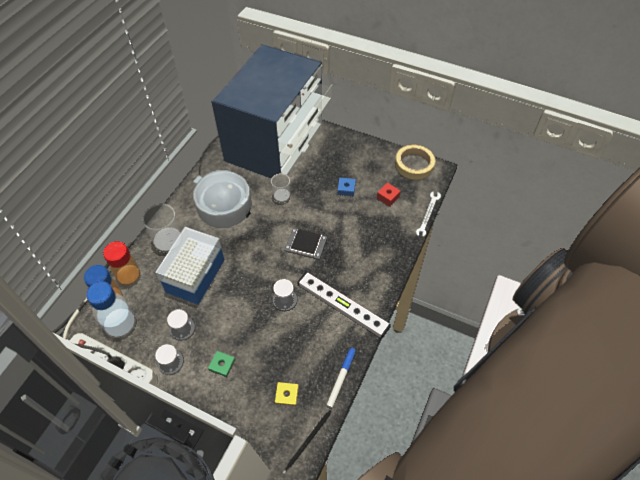

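View pics/top0.png

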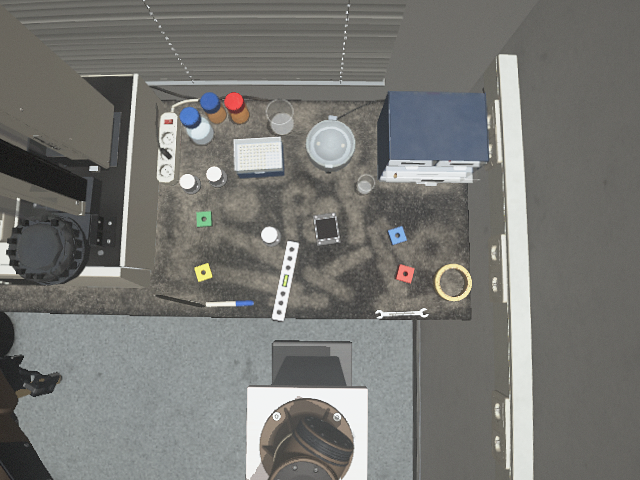

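Top view: the service post is at about (270,235), pad (327,229), rail (286,281), green (204,219), yellow (204,272), blue (397,235), red (405,273), spare posts (189,183) and (214,176). Next I'll measure them.

```bash
cat > h.py <<'E'
import numpy as np, cv2
from scipy.spatial.transform import Rotation as R
from rig import ctrl, viewer
np.set_printoptions(precision=4,suppress=True)
def cam(n,s=None):
    c=viewer.get_calibration(n)
    K=np.array([[c['fx'],0,c['cx']],[0,c['fy'],c['cy']],[0,0,1]])
    D=np.array([c['k1'],0,0,0,0.])
    if n=='wrist':
        T=np.eye(4);T[:3,:3]=R.from_rotvec(s['tcp_rot']).as_matrix();T[:3,3]=s['tcp_pos']
        W=T@c['T_tool_cam']
    else: W=np.linalg.inv(c['camera_from_world'])
    return K,D,W
def ray(C,uv):
    K,D,W=C
    p=cv2.undistortPoints(np.array(uv,float).reshape(-1,1,2),K,D).reshape(-1,2)
    d=np.c_[p[:,0],-p[:,1],-np.ones(len(p))]@W[:3,:3].T
    return W[:3,3],d/np.linalg.norm(d,axis=1,keepdims=True)
def plane(C,uv,z):
    o,d=ray(C,uv); t=(z-o[2])/d[:,2]; return o+d*t[:,None]
def tri(C1,u1,C2,u2):
    o1,d1=ray(C1,u1);o2,d2=ray(C2,u2);out=[];gap=[]
    for a,b in zip(d1,d2):
        t=np.linalg.lstsq(np.c_[a,-b],o2-o1,rcond=None)[0]
        p,q=o1+a*t[0],o2+b*t[1];out.append((p+q)/2);gap.append(np.linalg.norm(p-q))
    return np.array(out),np.array(gap)
def proj(C,P):
    K,D,W=C; M=np.linalg.inv(W); q=np.atleast_2d(P)@M[:3,:3].T+M[:3,3]
    q=q*[1,-1,-1]
    return cv2.projectPoints(q,np.zeros(3),np.zeros(3),K,D)[0].reshape(-1,2)
def snap(n,f):
    s=ctrl.sense(); im=viewer.camera(n); cv2.imwrite('pics/'+f,cv2.cvtColor(im,cv2.COLOR_RGB2BGR)); return s,im
E
python3 - <<'E'
import cv2,numpy as np
t=cv2.imread('pics/top0.png');s=cv2.imread('pics/scene0.png')
def c(im,x,y,w,h,k): return cv2.resize(im[y:y+h,x:x+w],None,fx=k,fy=k,interpolation=cv2.INTER_CUBIC)
a=c(t,165,160,190,75,4); b=c(s,150,220,190,75,4)
b2=c(s,150,295,190,75,4)
cv2.imwrite('pics/crop.png',np.vstack([a,b])[:600])
cv2.imwrite('pics/crop2.png',b2)
E
```

```text
(no output)
```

View pics/crop.png

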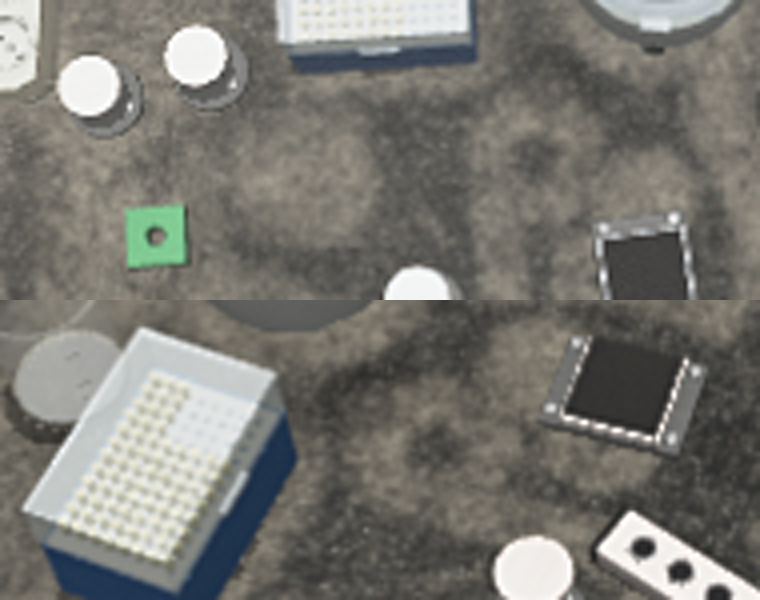

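View pics/crop2.png

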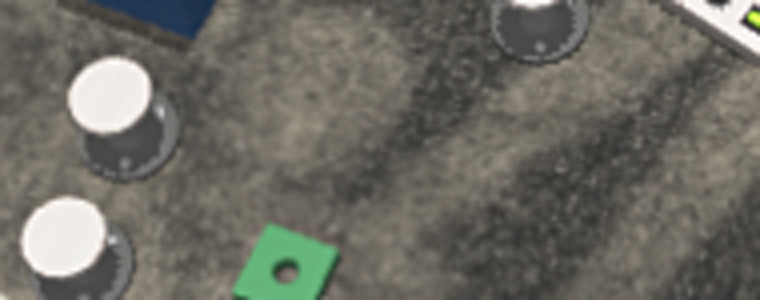

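```bash
python3 - <<'E'
from h import *
T=cv2.imread('pics/top0.png');S=cv2.imread('pics/scene0.png')
def blobs(im,rng,amin,amax,roi):
    m=cv2.inRange(cv2.cvtColor(im,cv2.COLOR_BGR2HSV),*map(np.array,rng))
    x,y,w,h=roi; mm=np.zeros_like(m); mm[y:y+h,x:x+w]=m[y:y+h,x:x+w]
    cs,_=cv2.findContours(mm,cv2.RETR_EXTERNAL,cv2.CHAIN_APPROX_NONE)
    return [c for c in cs if amin<cv2.contourArea(c)<amax]
def cen(c):
    M=cv2.moments(c);return [M['m10']/M['m00'],M['m01']/M['m00']]
ct,cs=cam('top'),cam('scene')
W=((0,0,195),(180,45,255))
rois=dict(serv=((255,220,30,30),(265,272,35,40)),sp1=((175,168,28,30),(150,340,40,40)),sp2=((203,160,25,30),(163,305,35,40)))
for n,(a,b) in rois.items():
    A=max(blobs(T,W,50,1000,a),key=cv2.contourArea);B=max(blobs(S,W,50,1000,b),key=cv2.contourArea)
    ea,eb=cv2.fitEllipse(A),cv2.fitEllipse(B)
    p,g=tri(ct,[cen(A)],cs,[cen(B)])
    print(n,ea,eb,p,g)
    for h in(.044,.050,.056):
        print(h,plane(ct,[cen(A)],h)-plane(cs,[cen(B)],h), plane(ct,[cen(A)],h))
cols=dict(yellow=((20,110,120),(35,255,255)),green=((60,70,80),(85,255,255)),blue=((100,120,90),(120,255,255)),red=((0,140,100),(6,255,255)))
th=dict(yellow=.006,green=.012,blue=.018,red=.024)
RT=dict(yellow=(185,255,40,35),green=(185,200,40,40),blue=(380,220,35,35),red=(390,258,35,30))
RS=dict(yellow=(265,375,45,35),green=(200,345,45,40),blue=(330,170,40,35),red=(370,178,40,35))
for k in cols:
  for nm,C,im,roi in(('top',ct,T,RT[k]),('scene',cs,S,RS[k])):
    bl=blobs(im,cols[k],30,3000,roi)
    if not bl: print(k,nm,'none');continue
    c=max(bl,key=cv2.contourArea)
    P=plane(C,c.reshape(-1,2),th[k]) # whole blob at top height
    r=cv2.minAreaRect((P[:,:2]*1e4).astype(np.float32))
    print(k,nm,np.array(r[0])/1e4,np.array(r[1])/1e4,r[2],cv2.contourArea(c))
E
```

```text
serv ((268.7177734375, 234.31097412109375), (14.789371490478516, 15.347031593322754), 44.761165618896484) ((282.94775390625, 287.4311828613281), (16.489049911499023, 18.795570373535156), 82.37620544433594) [[0.5507 0.1037 0.0537]] [0.0012]
0.044 [[-0.0032  0.0054  0.    ]] [[0.5512 0.1047 0.044 ]]
0.05 [[-0.002   0.0019  0.    ]] [[0.5505 0.104  0.05  ]]
0.056 [[-0.0008 -0.0017  0.    ]] [[0.5498 0.1033 0.056 ]]
sp1 ((186.6261444091797, 180.9839630126953), (13.904460906982422, 14.805024147033691), 66.9468765258789) ((165.37684631347656, 353.74407958984375), (17.834482192993164, 20.765560150146484), 54.87746810913086) [[0.6941 0.331  0.0425]] [0.0012]
0.044 [[-0.0009 -0.0013  0.    ]] [[0.6931 0.3303 0.044 ]]
0.05 [[ 0.0004 -0.0046  0.    ]] [[0.6917 0.3284 0.05  ]]
0.056 [[ 0.0017 -0.008  -0.    ]] [[0.6903 0.3265 0.056 ]]
sp2 ((213.38864135742188, 173.40452575683594), (13.91254711151123, 14.69736385345459), 59.732582092285156) ((176.9092254638672, 318.3825378417969), (16.69167709350586, 19.90062141418457), 62.04882049560547) [[0.7141 0.2577 0.0476]] [0.0012]
0.044 [[-0.0019  0.0017  0.    ]] [[0.7144 0.2584 0.044 ]]
0.05 [[-0.0006 -0.0018  0.    ]] [[0.7129 0.2569 0.05  ]]
0.056 [[ 0.0007 -0.0052  0.    ]] [[0.7113 0.2554 0.056 ]]
yellow top [0.451  0.2851] [0.0407 0.0412] 20.78145980834961 201.0
yellow scene [0.4514 0.2872] [0.0418 0.0419] 19.864173889160156 408.5
green top [0.5962 0.2868] [0.0407 0.0387] 2.6363677978515625 180.5
green scene [0.5963 0.2904] [0.0412 0.0416] 4.726815700531006 368.0
blue top none
blue scene [ 0.5569 -0.2348] [0.0391 0.0418] 23.39253044128418 187.0
red top none
red scene [ 0.4536 -0.254 ] [0.0434 0.0407] 74.73641204833984 213.0
```

Triangulated heights are 53.7 mm (service), 42.5 mm and 47.6 mm (spares), so they share a bias of about -2 mm. That makes the service post the 56 mm one, so the stack has to be 42 mm: red 24 plus blue 18. Next, pad and rail estimates and the orientation maths.

```bash
python3 - <<'E'
from h import *
ct,cs=cam('top'),cam('scene')
T=cv2.imread('pics/top0.png')
for n,uv,z in [('pad',(326.5,229),.014),('rail ends',(292,242),.016),('rail',(278.5,320),.016),('blue',(397,235),.018),('red',(405,272.5),.024),('beaker',(365,186),0),('wrench',(402,314),0)]:
    print(n,plane(ct,[uv],z))
s=ctrl.sense(); print(R.from_rotvec(s['tcp_rot']).as_matrix())
hs=cv2.cvtColor(T,cv2.COLOR_BGR2HSV); print(hs[230,397-8:397+9:4],hs[273,398:414:4], hs[225:240:4,327])
E
```

```text
pad [[ 0.5709 -0.0476  0.014 ]]
rail ends [[0.5344 0.0447 0.016 ]]
rail [[0.327  0.0767 0.016 ]]
blue [[ 0.5563 -0.2374  0.018 ]]
red [[ 0.4557 -0.2567  0.024 ]]
beaker [[ 0.6939 -0.1533  0.    ]]
wrench [[ 0.3454 -0.2525  0.    ]]
[[-0.0005 -0.9302  0.367 ]
 [-0.0009  0.367   0.9302]
 [-1.      0.0001 -0.001 ]]
[[107  97 202]
 [105 104 232]
 [106 100 231]
 [106 104 229]
 [ 26  22  92]] [[  3 123 248]
 [  3 134 242]
 [  2 105  80]
 [  3 123 242]] [[10 11 70]
 [ 0  4 71]
 [ 0 11 68]
 [15  9 58]]
```

Request:
jog_arm(commands=[[[0.022,-0.038,0.01],[0,0,0]],[[0.044,-0.077,0.02],[0,0,0]],[[0.066,-0.115,0.03],[0,0,0]],[[0.09,-0.155,0.04],[0,0,0]],[[0.112,-0.195,0.04],[0,0,0]],[[0.135,-0.235,0.04],[0,0,0]],[[0.155,-0.275,0.04],[0,0,0]],[[0.175,-0.317,0.04],[0,0,0]],[[0.195,-0.36,0.04],[0,0,0]],[[0.215,-0.402,0.04],[0,0,0.05]]], claw=0)

```text
time: 1.1
tcp_pos: [0.4447, 0.1775, 0.2713]
tcp_rot: [-0.966, 1.346, 0.966]
ft_force: [1.4, 0.9, -0.0]
opening: 1.001
```

Request:
jog_arm(commands=[[[0.01,-0.047,0],[0,0,0.05]],[[0.02,-0.094,0],[0,0,0.1]],[[0.025,-0.143,0],[0,0,0.1]],[[0.03,-0.192,0],[0,0,0.1]],[[0.03,-0.24,0],[0,0,0.1]],[[0.03,-0.26,0],[0,0,0.1]],[[0.03,-0.26,0],[0,0,0.1]],[[0.03,-0.26,0],[0,0,0.1]]])

```text
time: 1.9
tcp_pos: [0.4742, -0.0805, 0.2711]
tcp_rot: [-1.04, 1.308, 1.041]
ft_force: [0.2, -0.2, -0.2]
opening: 1.001
```

```bash
python3 - <<'E'
from h import *
import pickle
s,im=snap('wrist','w1.png'); pickle.dump(s,open('s1.pkl','wb')); print(s['time'],s['tcp_pos'],s['qvel'],s['joint_pos'])
E
```

```text
1.9 [ 0.4742 -0.0805  0.2711] [ 0.0287 -0.0048  0.0038 -0.0006 -0.0004  0.0026] [-0.3058  0.2414  1.8451  0.0003  1.0557 -1.6498]
```

View pics/w1.png

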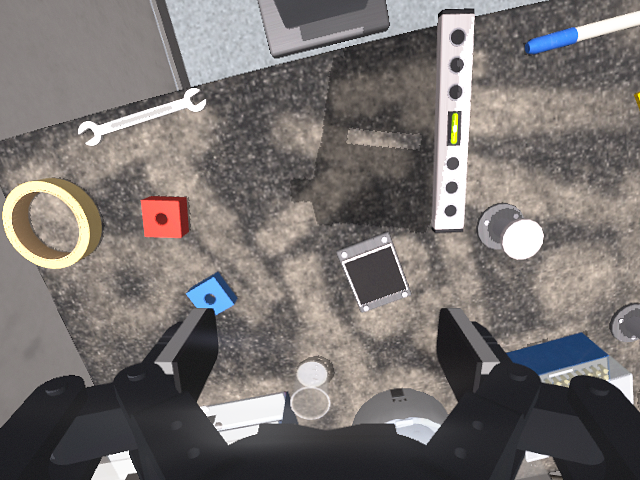

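The wrist picture shows everything needed: red (164,217), blue (211,295), pad (376,273), post head (522,239), and the rail from (456,12) to (449,230).

```bash
cat > seg.py <<'E'
from h import *
RNG=dict(red=((0,120,60),(8,255,255)),blue=((98,110,80),(118,255,255)),white=((0,0,215),(180,40,255)),dark=((0,0,0),(180,80,55)))
def blob(im,k,roi,amin=80):
    m=cv2.inRange(cv2.cvtColor(im,cv2.COLOR_RGB2HSV),*map(np.array,RNG[k]))
    x,y,w,h=roi; mm=np.zeros_like(m); mm[y:y+h,x:x+w]=m[y:y+h,x:x+w]
    cs,_=cv2.findContours(mm,cv2.RETR_EXTERNAL,cv2.CHAIN_APPROX_NONE)
    return max(cs,key=cv2.contourArea)
def rect(C,c,z):
    P=plane(C,c.reshape(-1,2),z)
    r=cv2.minAreaRect(((P[:,:2])*1e4).astype(np.float32))
    return np.array(r[0])/1e4,np.array(r[1])/1e4,r[2]
E
python3 - <<'E'
from seg import *
import pickle
s=pickle.load(open('s1.pkl','rb'));C=cam('wrist',s)
im=cv2.cvtColor(cv2.imread('pics/w1.png'),cv2.COLOR_BGR2RGB)
v=im.copy()
for n,k,roi,z in [('red','red',(130,185,70,65),.024),('blue','blue',(180,265,65,60),.018),('post','white',(495,210,60,60),.056),('pad','dark',(345,240,62,70),.014),('rail','white',(430,15,50,215),.016)]:
    c=blob(im,k,roi); 
    cv2.drawContours(v,[c],-1,(255,0,255),1)
    print(n,rect(C,c,z),cv2.contourArea(c))
    if n=='post':
        M=cv2.moments(c);print(plane(C,[(M['m10']/M['m00'],M['m01']/M['m00'])],.056))
cv2.imwrite('pics/w1s.png',cv2.cvtColor(cv2.resize(v[:330,100:580],None,fx=1.6,fy=1.6),cv2.COLOR_RGB2BGR))
E
```

```text
red (array([ 0.4505, -0.2528]), array([0.0493, 0.0451]), 75.298828125) 1741.5
blue (array([ 0.5518, -0.2352]), array([0.0429, 0.0483]), 18.100374221801758) 1190.0
post (array([0.5482, 0.1012]), array([0.0409, 0.0405]), 77.17887115478516) 1206.0
[[0.5474 0.1013 0.056 ]]
pad (array([ 0.6002, -0.07  ]), array([0., 0.]), 0.0) 0.0
rail (array([0.4307, 0.0605]), array([0.0317, 0.2091]), 79.35405731201172) 6206.5
```

View pics/w1s.png

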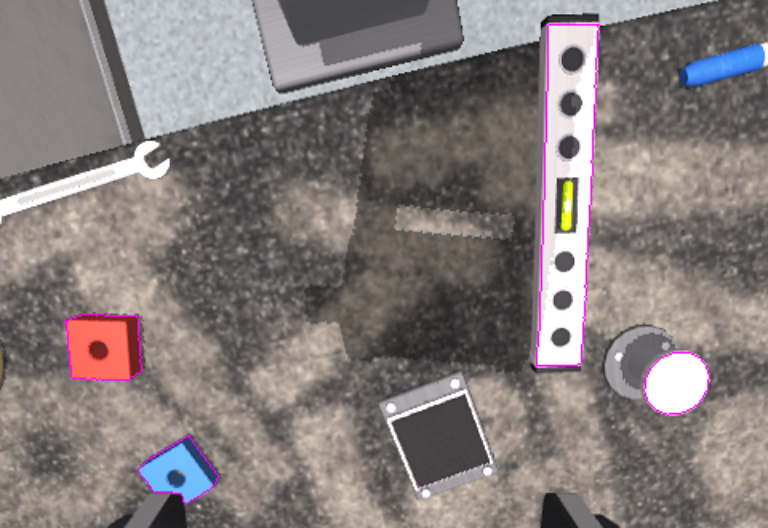

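```bash
cat >> seg.py <<'E'
RNG.update(redt=((0,120,200),(8,255,255)),bluet=((98,100,215),(118,255,255)),dark=((0,0,0),(180,60,70)))
def shape(im,k,roi):
    m=cv2.inRange(cv2.cvtColor(im,cv2.COLOR_RGB2HSV),*map(np.array,RNG[k]))
    x,y,w,h=roi; mm=np.zeros_like(m); mm[y:y+h,x:x+w]=m[y:y+h,x:x+w]
    mm=cv2.morphologyEx(mm,cv2.MORPH_OPEN,np.ones((3,3)))
    cs,_=cv2.findContours(mm,cv2.RETR_EXTERNAL,cv2.CHAIN_APPROX_NONE)
    return max(cs,key=cv2.contourArea)
E
python3 - <<'E'
from seg import *
import pickle
s=pickle.load(open('s1.pkl','rb'));C=cam('wrist',s)
im=cv2.cvtColor(cv2.imread('pics/w1.png'),cv2.COLOR_BGR2RGB)
hs=cv2.cvtColor(im,cv2.COLOR_RGB2HSV)
print('red',hs[205,[150,175,184]],'blue',hs[295,[195,222]],hs[[282,290,303],[215,205,230]],'pad',hs[275,[345,350,360,380]])
for n,k,roi,z in [('red','redt',(130,185,70,65),.024),('blue','bluet',(180,265,65,60),.018),('pad','dark',(343,238,64,70),.014)]:
    c=shape(im,k,roi); print(n,rect(C,c,z),cv2.contourArea(c))
print(proj(C,s['tcp_pos']))
E
```

```text
red [[  3 159 255]
 [  3 154 255]
 [  1 181 111]] blue [[103 144 252]
 [103 140 253]] [[103 139 254]
 [103 139 253]
 [102 142 253]] pad [[  5  14 108]
 [  0  12  65]
 [  0  17  73]
 [173  14  73]]
red (array([ 0.4514, -0.2574]), array([0.0406, 0.0405]), 74.9615478515625) 1317.0
blue (array([ 0.5542, -0.2382]), array([0.04  , 0.0398]), 18.30329704284668) 884.5
pad (array([ 0.5918, -0.0251]), array([0.0023, 0.0039]), 80.22613525390625) 6.0
[[329.3734 315.7068]]
```

```bash
python3 - <<'E'
from seg import *
import pickle
RNG['dark']=((0,0,0),(180,60,88))
s=pickle.load(open('s1.pkl','rb'));C=cam('wrist',s)
im=cv2.cvtColor(cv2.imread('pics/w1.png'),cv2.COLOR_BGR2RGB)
m=cv2.inRange(cv2.cvtColor(im,cv2.COLOR_RGB2HSV),*map(np.array,RNG['dark']))
cv2.imwrite('pics/m.png',cv2.resize(m[225:320,330:420],None,fx=5,fy=5))
c=shape(im,'dark',(343,238,64,70));print(rect(C,c,.014),cv2.contourArea(c))
M=R.from_rotvec(s['tcp_rot']).as_matrix();print(M, np.degrees(np.arctan2(M[1,2],M[0,2])))
E
```

```text
(array([ 0.5707, -0.0475]), array([0.0544, 0.0539]), 8.753090858459473) 2027.5
[[-0.0005 -0.9744  0.225 ]
 [ 0.0005  0.225   0.9744]
 [-1.      0.0006  0.0003]] 76.99661871750233
```

View pics/m.png

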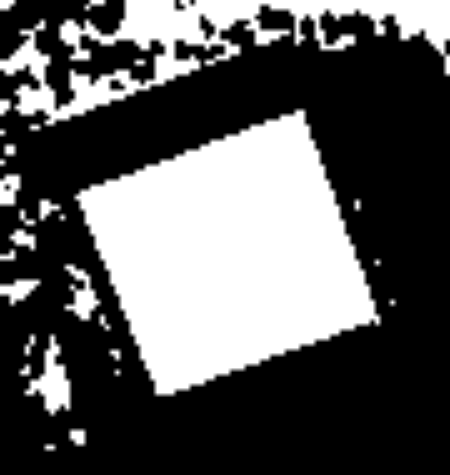

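Pad centre is (0.5707,-0.0475), yaw 8.75°. Moving above the red plate at (0.4514,-0.2574), yaw 75°.

Request:
jog_arm(commands=[[[-0.006,-0.045,-0.02],[0,0,0]],[[-0.012,-0.09,-0.04],[0,0,-0.02]],[[-0.018,-0.133,-0.06],[0,0,-0.035]],[[-0.023,-0.1766,-0.08],[0,0,-0.035]],[[-0.023,-0.1766,-0.125],[0,0,-0.035]],[[-0.023,-0.1766,-0.16],[0,0,-0.035]],[[-0.023,-0.1766,-0.17],[0,0,-0.035]],[[-0.023,-0.1766,-0.17],[0,0,-0.035]],[[-0.023,-0.1766,-0.17],[0,0,-0.035]]])

```text
time: 2.85
tcp_pos: [0.4523, -0.2568, 0.1027]
tcp_rot: [-1.017, 1.32, 1.015]
ft_force: [-1.3, -0.2, 1.2]
opening: 0.996
```

```bash
python3 - <<'E'
from seg import *
s,im=snap('wrist','w2.png');C=cam('wrist',s)
print(s['time'],s['tcp_pos'],s['qvel']);c=shape(im,'redt',(150,100,340,320));print(rect(C,c,.024))
M=R.from_rotvec(s['tcp_rot']).as_matrix();print(np.degrees(np.arctan2(M[1,2],M[0,2])))
E
```

```text
2.85 [ 0.4523 -0.2568  0.1027] [-0.0049 -0.0161 -0.0041 -0.0004 -0.0059 -0.0015]
(array([ 0.4514, -0.2578]), array([0.0401, 0.0396]), 75.16545867919922)
75.13589927399457
```

View pics/w2.png

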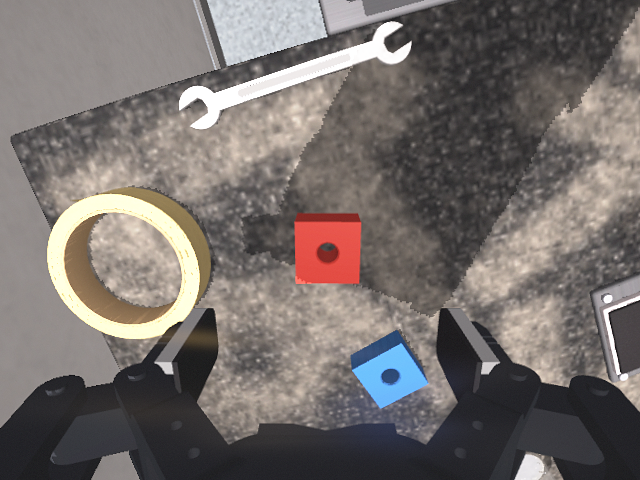

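Red (328,248) sits centred between the fingers. Descending and gripping.

Request:
jog_arm(commands=[[[0,-0.0005,-0.04],[0,0,0]],[[0,-0.0005,-0.07],[0,0,0]],[[0,-0.0005,-0.088],[0,0,0]],[[0,-0.0005,-0.096],[0,0,0]],[[0,-0.0005,-0.097],[0,0,0]],[[0,-0.0005,-0.097],[0,0,0]]])

```text
time: 3.5
tcp_pos: [0.452, -0.258, 0.0055]
tcp_rot: [-1.016, 1.321, 1.014]
ft_force: [0.2, 0.1, 0.4]
opening: 1.0
```

Request:
jog_arm(commands=[[[0,0,0],[0,0,0]],[[0,0,0],[0,0,0]],[[0,0,0],[0,0,0]],[[0,0,0],[0,0,0]],[[0,0,0],[0,0,0]],[[0,0,0],[0,0,0]],[[0,0,0],[0,0,0]],[[0,0,0],[0,0,0]]], claw=1, grip_force=40)

```text
time: 4.3
tcp_pos: [0.4515, -0.2578, 0.005]
tcp_rot: [-1.016, 1.321, 1.014]
ft_force: [-1.5, 0.6, 7.6]
opening: 0.456
```

Request:
jog_arm(commands=[[[0,0,0.03],[0,0,0]],[[0,0,0.075],[0,0,0]],[[0.02,0.036,0.085],[0,0,0.08]],[[0.044,0.078,0.085],[0,0,0.16]],[[0.068,0.12,0.085],[0,0,0.24]],[[0.092,0.162,0.085],[0,0,0.33]],[[0.112,0.198,0.085],[0,0,0.412]],[[0.119,0.2103,0.08],[0,0,0.412]],[[0.119,0.2103,0.08],[0,0,0.412]],[[0.119,0.2103,0.08],[0,0,0.412]]])

```text
time: 5.3
tcp_pos: [0.5698, -0.0479, 0.0841]
tcp_rot: [-1.319, 1.135, 1.32]
ft_force: [-0.5, -0.9, -1.0]
opening: 0.454
```

```bash
python3 - <<'E'
from seg import *
RNG['dark']=((0,0,0),(180,60,88))
s,im=snap('wrist','w3.png');C=cam('wrist',s)
print(s['time'],s['tcp_pos'],s['qvel'],s['ft_force'],s['opening']);c=shape(im,'redt',(150,100,340,360));print(rect(C,c,.024+s['tcp_pos'][2]-.005))
M=R.from_rotvec(s['tcp_rot']).as_matrix();print(M,np.degrees(np.arctan2(M[1,2],M[0,2])))
E
```

```text
5.3 [ 0.5698 -0.0479  0.0841] [-0.0219 -0.0061  0.0014  0.0006  0.0011 -0.0037] [-0.4891 -0.8557 -1.0294] 0.45425358565238055
(array([ 0.5692, -0.0487]), array([0.0397, 0.0397]), 8.931200981140137)
[[-0.001  -0.9887 -0.1499]
 [ 0.0001 -0.1499  0.9887]
 [-1.      0.0009  0.0003]] 98.61926920921061
```

View pics/w3.png

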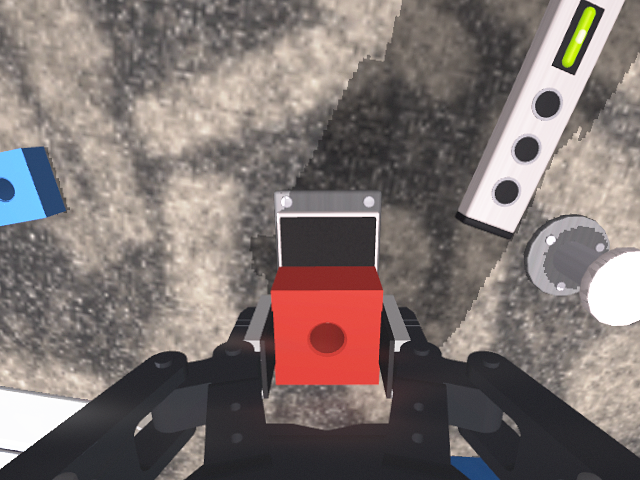

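```bash
python3 - <<'E'
from seg import *
s=ctrl.sense();print(s['tcp_pos'])
s['tcp_pos']=np.array([0.5698,-0.0479,0.0841]);s['tcp_rot']=R.from_matrix([[-0.001,-0.9887,-0.1499],[0.0001,-0.1499,0.9887],[-1,.0009,.0003]]).as_rotvec()
C=cam('wrist',s)
im=cv2.cvtColor(cv2.imread('pics/w3.png'),cv2.COLOR_BGR2HSV)[...,2]
print(im[235,268:290],im[235,368:390],im[205:226,330])
a=np.radians(8.75);x=np.array([np.cos(a),np.sin(a)]);y=np.array([-x[1],x[0]])
# expected edges projected
P=[np.r_[np.array([.5707,-.0475])+dx*x+dy*y,.014] for dx,dy in[(-.028,-.028),(-.028,0),(-.028,.028),(-.016,-.028),(-.016,.028)]]
print(proj(C,np.array(P)))
E
```

```text
[ 0.5698 -0.0483  0.0842]
[117 118 118 116 120  89  80  72  93 135 246 255 166  40  52  51  53  54
  54  53  56  55] [ 54  54  50  51  53  52  41 125 255 255 152 100 103 116 120 126 134 138
 138 134 135 131] [124 125 124 123 123 125 145 180 232 252 255 226  64  45  52  55  53  52
  49  53  53]
[[279.4918 215.5224]
 [328.321  215.4073]
 [377.1512 215.3316]
 [280.2727 235.6386]
 [376.4047 235.4522]]
```

Request:
jog_arm(commands=[[[0.0012,0.0014,-0.03],[0,0,0]],[[0.0012,0.0014,-0.05],[0,0,0]],[[0.0012,0.0014,-0.06],[0,0,0]],[[0.0012,0.0014,-0.063],[0,0,0]],[[0.0012,0.0014,-0.0645],[0,0,0]],[[0.0012,0.0014,-0.065],[0,0,0]],[[0.0012,0.0014,-0.065],[0,0,0]]])

```text
time: 6.05
tcp_pos: [0.5719, -0.0461, 0.02]
tcp_rot: [-1.32, 1.133, 1.319]
ft_force: [0.1, 0.2, -0.5]
opening: 0.459
```

Request:
jog_arm(commands=[[[-0.0005,-0.0005,-0.0005],[0,0,0]],[[-0.0005,-0.0005,-0.001],[0,0,0]],[[-0.0005,-0.0005,-0.001],[0,0,0]],[[-0.0005,-0.0005,-0.001],[0,0,0]]])

```text
time: 6.45
tcp_pos: [0.5712, -0.0466, 0.019]
tcp_rot: [-1.32, 1.133, 1.319]
ft_force: [-1.2, -0.9, 4.9]
opening: 0.459
```

Contact at the expected height (4.9 N). Releasing, then rising.

Request:
jog_arm(commands=[[[0,0,0],[0,0,0]],[[0,0,0],[0,0,0]],[[0,0,0],[0,0,0]],[[0,0,0],[0,0,0]],[[0,0,0],[0,0,0]],[[0,0,0.02],[0,0,0]],[[0,0,0.06],[0,0,0]],[[0,0,0.1],[0,0,0]],[[0,0,0.1],[0,0,0]],[[0,0,0.1],[0,0,0]]], claw=0)

```text
time: 7.45
tcp_pos: [0.5712, -0.0465, 0.1189]
tcp_rot: [-1.321, 1.133, 1.318]
ft_force: [0.4, -0.2, -0.8]
opening: 0.999
```

```bash
python3 - <<'E'
from seg import *
s,im=snap('wrist','w4.png');C=cam('wrist',s)
print(s['time'],s['tcp_pos'],s['ft_force'],s['opening']);c=shape(im,'redt',(150,100,340,360));print(rect(C,c,.038))
try: c=shape(im,'bluet',(0,50,250,360));print(rect(C,c,.018))
except Exception as e: print(e)
E
```

```text
7.45 [ 0.5712 -0.0465  0.1189] [ 0.429  -0.2033 -0.8195] 0.9992394568744907
(array([ 0.5707, -0.0474]), array([0.0393, 0.0398]), 8.697589874267578)
(array([ 0.5544, -0.2382]), array([0.04  , 0.0402]), 18.2407169342041)
```

View pics/w4.png

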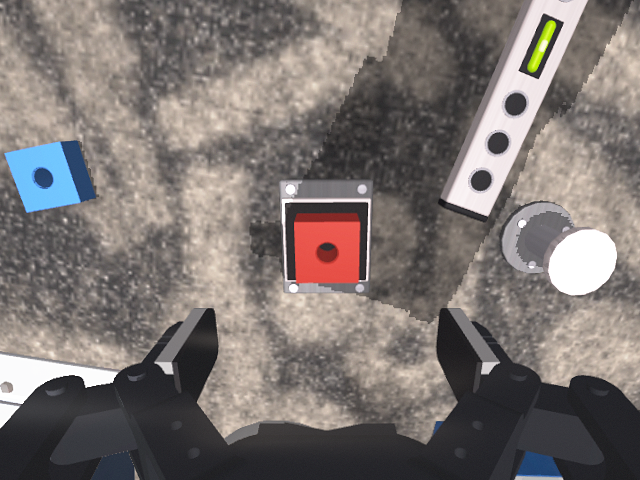

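Red at (327,248) sits square on the pad: (0.5707,-0.0474), yaw 8.7°. Now the blue plate.

Request:
jog_arm(commands=[[[-0.004,-0.046,0],[0,0,0.05]],[[-0.008,-0.092,0],[0,0,0.1]],[[-0.012,-0.138,0],[0,0,0.15]],[[-0.0165,-0.18,0],[0,0,0.166]],[[-0.0168,-0.1917,-0.02],[0,0,0.166]],[[-0.0168,-0.1917,-0.05],[0,0,0.166]],[[-0.0168,-0.1917,-0.08],[0,0,0.166]],[[-0.0168,-0.1917,-0.1],[0,0,0.166]],[[-0.0168,-0.1917,-0.112],[0,0,0.166]],[[-0.0168,-0.1917,-0.114],[0,0,0.166]]])

```text
time: 8.5
tcp_pos: [0.5533, -0.2377, 0.0021]
tcp_rot: [-1.436, 1.042, 1.442]
ft_force: [0.5, -0.2, -0.4]
opening: 1.0
```

Request:
jog_arm(commands=[[[0,0,-0.001],[0,0,0]],[[0,0,-0.001],[0,0,0]],[[0,0,-0.001],[0,0,0]]])

```text
time: 8.8
tcp_pos: [0.5546, -0.2383, 0.0042]
tcp_rot: [-1.44, 1.042, 1.438]
ft_force: [0.8, -1.1, 0.7]
opening: 1.003
```

Request:
jog_arm(commands=[[[0,0,0],[0,0,0]],[[0,0,0],[0,0,0]],[[0,0,0],[0,0,0]],[[0,0,0],[0,0,0]],[[0,0,0],[0,0,0]],[[0,0,0],[0,0,0]],[[0,0,0],[0,0,0]],[[0,0,0],[0,0,0]]], claw=1)

```text
time: 9.6
tcp_pos: [0.5544, -0.2382, 0.0038]
tcp_rot: [-1.439, 1.042, 1.439]
ft_force: [-0.6, 0.7, 5.8]
opening: 0.453
```

Request:
jog_arm(commands=[[[0,0,0.03],[0,0,0]],[[0,0,0.075],[0,0,0]],[[0.003,0.035,0.09],[0,0,-0.04]],[[0.007,0.08,0.09],[0,0,-0.08]],[[0.011,0.125,0.09],[0,0,-0.12]],[[0.015,0.165,0.09],[0,0,-0.166]],[[0.0163,0.1908,0.09],[0,0,-0.166]],[[0.0163,0.1908,0.09],[0,0,-0.166]],[[0.0163,0.1908,0.09],[0,0,-0.166]],[[0.0163,0.1908,0.09],[0,0,-0.166]]])

```text
time: 10.6
tcp_pos: [0.5706, -0.0482, 0.0933]
tcp_rot: [-1.319, 1.134, 1.319]
ft_force: [0.4, -0.3, -1.4]
opening: 0.458
```

```bash
python3 - <<'E'
from seg import *
s,im=snap('wrist','w5.png');C=cam('wrist',s)
print(s['time'],s['tcp_pos'],s['ft_force'],s['opening']);c=shape(im,'bluet',(200,100,250,360));print(rect(C,c,.018+s['tcp_pos'][2]-.0038))
M=R.from_rotvec(s['tcp_rot']).as_matrix();print(np.degrees(np.arctan2(M[1,2],M[0,2])))
E
```

```text
10.6 [ 0.5706 -0.0482  0.0933] [ 0.4495 -0.2842 -1.3902] 0.4577620932414161Traceback (most recent call last):
  File "<stdin>", line 3, in <module>
  File "seg.py", line 18, in shape
    return max(cs,key=cv2.contourArea)
ValueError: max() iterable argument is empty
```

View pics/w5.png

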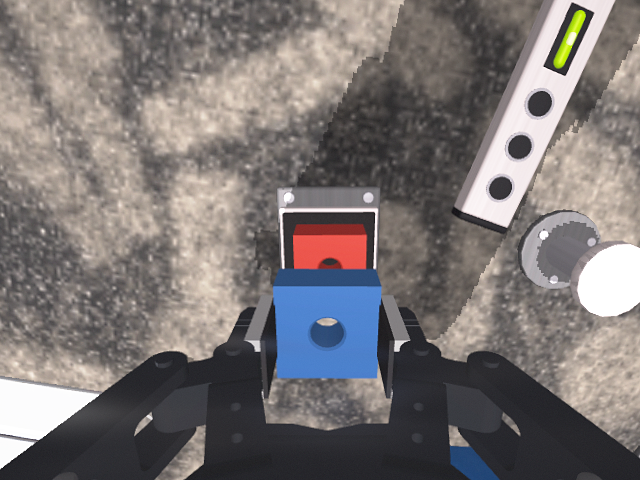

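```bash
python3 - <<'E'
from seg import *
s=ctrl.sense();print(s['tcp_pos'],s['time'],s['qvel'])
C=cam('wrist',s)
im=cv2.cvtColor(cv2.imread('pics/w5.png'),cv2.COLOR_BGR2RGB)
hs=cv2.cvtColor(im,cv2.COLOR_RGB2HSV);print(hs[[278,290,370],[300,300,300]])
RNG['bm']=((98,100,170),(118,255,255))
c=shape(im,'bm',(200,200,250,260));print(rect(C,c,.018+s['tcp_pos'][2]-.0038),cv2.boundingRect(c))
M=R.from_rotvec(s['tcp_rot']).as_matrix();print(np.degrees(np.arctan2(M[1,2],M[0,2])))
E
```

```text
[ 0.5706 -0.0484  0.0933] 10.65 [-0.0059 -0.0003  0.002   0.0002 -0.      0.0018]
[[108 157 120]
 [108 156 212]
 [108 160 204]]
(array([ 0.5704, -0.0491]), array([0.0395, 0.0397]), 8.674613952636719) (273, 286, 108, 92)
98.6002711065269
```

Request:
jog_arm(commands=[[[0.0002,0.001,-0.02],[0,0,0]],[[0.0002,0.001,-0.038],[0,0,0]],[[0.0002,0.001,-0.046],[0,0,0]],[[0.0002,0.001,-0.049],[0,0,0]],[[0.0002,0.001,-0.05],[0,0,0]],[[0.0002,0.001,-0.05],[0,0,0]],[[0.0002,0.001,-0.05],[0,0,0]]])

```text
time: 11.35
tcp_pos: [0.5711, -0.0465, 0.0439]
tcp_rot: [-1.32, 1.133, 1.319]
ft_force: [-0.5, -0.3, -0.8]
opening: 0.455
```

Request:
jog_arm(commands=[[[-0.0002,-0.0001,-0.001],[0,0,0]],[[-0.0002,-0.0001,-0.0018],[0,0,0]],[[-0.0002,-0.0001,-0.002],[0,0,0]],[[-0.0002,-0.0001,-0.002],[0,0,0]]])

```text
time: 11.75
tcp_pos: [0.5707, -0.0465, 0.0418]
tcp_rot: [-1.32, 1.134, 1.319]
ft_force: [-1.9, 0.3, 5.3]
opening: 0.458
```

Request:
jog_arm(commands=[[[0,0,0],[0,0,0]],[[0,0,0],[0,0,0]],[[0,0,0],[0,0,0]],[[0,0,0],[0,0,0]],[[0,0,0],[0,0,0]],[[0,0,0.02],[0,0,0]],[[0,0,0.06],[0,0,0]],[[0,0,0.1],[0,0,0]],[[0,0,0.1],[0,0,0]],[[0,0,0.1],[0,0,0]]], claw=0)

```text
time: 12.75
tcp_pos: [0.5707, -0.0465, 0.1419]
tcp_rot: [-1.321, 1.133, 1.318]
ft_force: [-1.2, -0.3, 0.1]
opening: 1.0
```

```bash
python3 - <<'E'
from seg import *
s,im=snap('wrist','w6.png');C=cam('wrist',s)
print(s['time'],s['tcp_pos'],s['ft_force'],s['opening']);c=shape(im,'bluet',(200,100,250,360));print(rect(C,c,.056))
c=shape(im,'white',(480,200,159,110));r=rect(C,c,.056);print('post',r,cv2.boundingRect(c))
c=shape(im,'white',(400,0,239,230));r=rect(C,c,.016);print('rail',r,cv2.boundingRect(c))
E
```

```text
12.75 [ 0.5707 -0.0465  0.1419] [-1.2156 -0.2631  0.1396] 0.9999333993174072
(array([ 0.5525, -0.0455]), array([0.0026, 0.0124]), 8.69292163848877)
post (array([0.5482, 0.1012]), array([0.0401, 0.0408]), 8.880294799804688) (529, 221, 63, 60)
rail (array([0.4623, 0.0541]), array([0.0304, 0.1446]), 79.49073028564453) (438, 0, 131, 209)
```

View pics/w6.png

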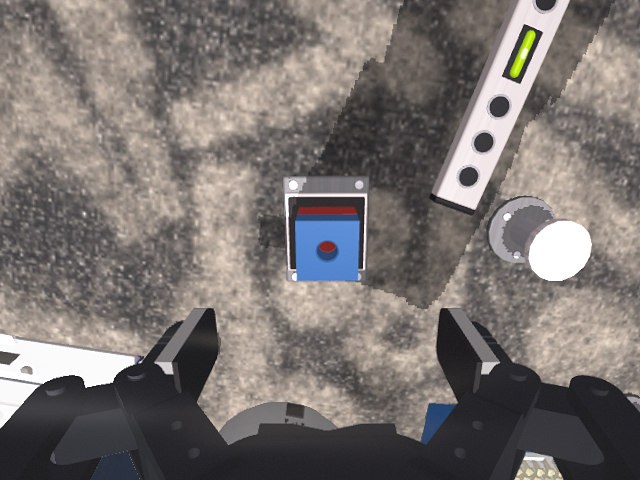

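Blue sits on red, with the hole at (327,250). Moving above the rail.

Request:
jog_arm(commands=[[[-0.038,0.029,0],[0,0,-0.1]],[[-0.076,0.058,0],[0,0,-0.2]],[[-0.112,0.086,0],[0,0,-0.3]],[[-0.14,0.107,0],[0,0,-0.339]],[[-0.14,0.107,-0.02],[0,0,-0.339]],[[-0.14,0.107,-0.03],[0,0,-0.339]],[[-0.14,0.107,-0.03],[0,0,-0.339]],[[-0.14,0.107,-0.03],[0,0,-0.339]]])

```text
time: 13.6
tcp_pos: [0.4308, 0.0601, 0.1108]
tcp_rot: [-1.069, 1.294, 1.07]
ft_force: [-0.5, -0.0, 0.6]
opening: 1.003
```

```bash
python3 - <<'E'
from seg import *
im=cv2.cvtColor(cv2.imread('pics/w6.png'),cv2.COLOR_BGR2RGB)
RNG['bm']=((98,100,170),(118,255,255))
s=ctrl.sense();s0=dict(s);s0['tcp_pos']=np.array([.5707,-.0465,.1419]);s0['tcp_rot']=np.array([-1.321,1.133,1.318])
c=shape(im,'bm',(200,100,250,250));print('blue',rect(cam('wrist',s0),c,.056))
s,im=snap('wrist','w7.png');C=cam('wrist',s)
print(s['time'],s['tcp_pos'],s['joint_pos'])
c=shape(im,'white',(220,0,220,400));print('rail',rect(C,c,.016),cv2.boundingRect(c))
M=R.from_rotvec(s['tcp_rot']).as_matrix();print(np.degrees(np.arctan2(M[1,2],M[0,2])))
RNG['lev']=((28,120,120),(45,255,255));c=shape(im,'lev',(200,0,250,400));print('level',rect(C,c,.016))
E
```

```text
blue (array([ 0.5709, -0.0477]), array([0.0387, 0.0396]), 8.705358505249023)
13.6 [0.4308 0.0601 0.1108] [-0.0134  0.4201  2.1364  0.0001  0.5865 -1.3959]
rail (array([0.43  , 0.0606]), array([0.0313, 0.2088]), 79.47815704345703) (303, 74, 52, 307)
79.20468864290801
level (array([0.4303, 0.0606]), array([0.0066, 0.0296]), 79.53749084472656)
```

View pics/w7.png

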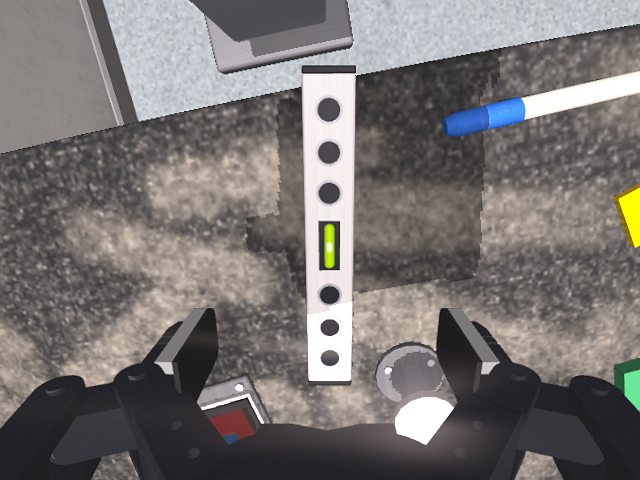

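Rail is centred between the fingers: level bubble at (329,245), rail centre (0.4302,0.0606), yaw 79.5°. Descending.

Request:
jog_arm(commands=[[[-0.0005,0.0004,-0.04],[0,0,0.004]],[[-0.0005,0.0004,-0.075],[0,0,0.004]],[[-0.0005,0.0004,-0.095],[0,0,0.004]],[[-0.0005,0.0004,-0.105],[0,0,0.004]],[[-0.0005,0.0004,-0.108],[0,0,0.004]],[[-0.0005,0.0004,-0.108],[0,0,0.004]],[[-0.0005,0.0004,-0.108],[0,0,0.004]]])

```text
time: 14.35
tcp_pos: [0.4306, 0.0609, 0.0042]
tcp_rot: [-1.073, 1.289, 1.072]
ft_force: [0.2, 0.5, -0.6]
opening: 0.998
```

Request:
jog_arm(commands=[[[0,0,0],[0,0,0]],[[0,0,0],[0,0,0]],[[0,0,0],[0,0,0]],[[0,0,0],[0,0,0]],[[0,0,0],[0,0,0]],[[0,0,0],[0,0,0]],[[0,0,0],[0,0,0]],[[0,0,0],[0,0,0]],[[0,0,0],[0,0,0]]], claw=1, grip_force=60)

```text
time: 15.25
tcp_pos: [0.4302, 0.0609, 0.0038]
tcp_rot: [-1.073, 1.29, 1.072]
ft_force: [-1.3, -0.4, 10.1]
opening: 0.354
```

Request:
jog_arm(commands=[[[0,0,0.02],[0,0,0]],[[0,0,0.05],[0,0,0]],[[0,0,0.09],[0,0,0]],[[0,0,0.12],[0,0,0]],[[0.02,-0.005,0.12],[0,0,-0.13]],[[0.04,-0.01,0.12],[0,0,-0.26]],[[0.06,-0.016,0.12],[0,0,-0.39]],[[0.08,-0.021,0.12],[0,0,-0.52]],[[0.1,-0.027,0.12],[0,0,-0.65]],[[0.12,-0.032,0.12],[0,0,-0.78]]])

```text
time: 16.25
tcp_pos: [0.5506, 0.0286, 0.1231]
tcp_rot: [-0.471, 1.519, 0.471]
ft_force: [-0.0, -0.6, -1.1]
opening: 0.354
```

Request:
jog_arm(commands=[[[0.009,-0.002,0],[0,0,-0.13]],[[0.009,-0.002,0],[0,0,-0.26]],[[0.009,-0.002,0],[0,0,-0.39]],[[0.009,-0.002,0],[0,0,-0.456]],[[0.009,-0.002,-0.01],[0,0,-0.456]],[[0.009,-0.002,-0.02],[0,0,-0.456]],[[0.009,-0.002,-0.02],[0,0,-0.456]],[[0.009,-0.002,-0.02],[0,0,-0.456]]])

```text
time: 17.05
tcp_pos: [0.5588, 0.0269, 0.1027]
tcp_rot: [-0.119, 1.569, 0.119]
ft_force: [-0.6, -0.3, -1.7]
opening: 0.355
```

```bash
python3 - <<'E'
from seg import *
s,im=snap('wrist','w8.png');C=cam('wrist',s)
print(s['time'],s['tcp_pos'],s['ft_force'],s['moment'],s['opening'])
M=R.from_rotvec(s['tcp_rot']).as_matrix();print(M,np.degrees(np.arctan2(M[1,2],M[0,2])))
snap('top','t8.png');snap('scene','s8.png')
E
```

```text
17.05 [0.5588 0.0269 0.1027] [-0.5601 -0.3217 -1.6861] [-0.0353 -0.041  -0.0225] 0.35461417063810524
[[-0.0011 -0.1514  0.9885]
 [ 0.0001  0.9885  0.1514]
 [-1.      0.0002 -0.0011]] 8.709049029418694
```

View pics/w8.png

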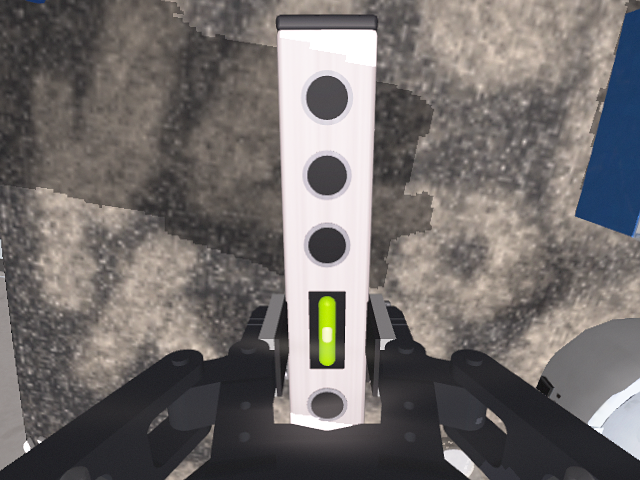

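View pics/s8.png

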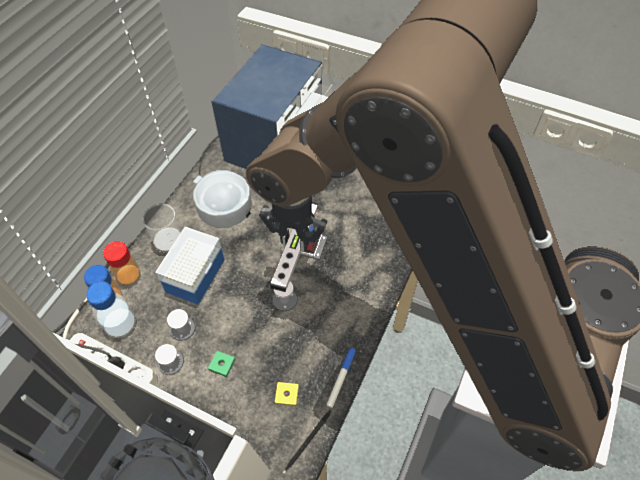

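The wrist picture shows the rail held level, bubble at (327,332), black end at (327,22). The scene picture confirms it is over the post and stack. Checking the rail's pose in the hand.

```bash
python3 - <<'E'
from seg import *
s=ctrl.sense();print(s['tcp_pos'],s['qvel']);s['tcp_pos']=np.array([.5588,.0269,.1027]) if abs(s['tcp_pos'][0]-.5588)<3e-4 else s['tcp_pos']
C=cam('wrist',s);z=s['tcp_pos'][2]-.0038+.016
im=cv2.cvtColor(cv2.imread('pics/w8.png'),cv2.COLOR_BGR2RGB)
RNG['lev']=((28,120,120),(45,255,255));c=shape(im,'lev',(280,270,100,120));print('level',rect(C,c,z))
m=(cv2.cvtColor(im,cv2.COLOR_RGB2HSV)[...,2]>150)
L=[];Rr=[]
for r in range(70,260,10):
    x=np.where(m[r,260:400])[0]+260; x=x[(x>270)&(x<385)]
    L.append((x.min(),r));Rr.append((x.max()+1,r))
PL=plane(C,L,z)[:,:2];PR=plane(C,Rr,z)[:,:2]
print(np.linalg.norm(PL-PR,axis=1))
mid=(PL+PR)/2; v=cv2.fitLine(mid.astype(np.float32),cv2.DIST_HUBER,0,.001,.001).ravel();print(v,np.degrees(np.arctan2(v[1],v[0])))
e=plane(C,[(327.5,29),(327.5,16)],z)[:,:2];print('ends',e)
a=np.radians(98.71);d=np.array([np.cos(a),np.sin(a)]);n=np.array([d[1],-d[0]])
B=np.array([.5708,-.0476]);Pp=np.array([.548,.1012])
print('lateral offs',[(q-B)@n for q in mid[::6]],'along of end',(e-(B+Pp)/2)@d)
E
```

```text
[0.5592 0.0269 0.1035] [-0.0016 -0.0039 -0.0001  0.0004  0.0001  0.0041]
level (array([0.5583, 0.0247]), array([0.0064, 0.0303]), 9.076940536499023)
[0.0311 0.0313 0.0312 0.031  0.0312 0.0314 0.031  0.0312 0.0311 0.031
 0.0312 0.0311 0.031  0.0312 0.0315 0.031  0.0312 0.0308 0.031 ]
[ 0.1513 -0.9885  0.549   0.0865] -81.2998
ends [[0.5426 0.1288]
 [0.5421 0.1324]]
lateral offs [np.float64(-0.0012871380797068253), np.float64(-0.001290500395088227), np.float64(-0.0012939240748119588), np.float64(-0.0012974504052135033)] along of end [0.1034 0.107 ]
```

Request:
jog_arm(commands=[[[0.0003,0.0028,-0.01],[0,0,0]],[[0.0003,0.0028,-0.025],[0,0,0]],[[0.0003,0.0028,-0.034],[0,0,0]],[[0.0003,0.0028,-0.039],[0,0,0]],[[0.0003,0.0028,-0.041],[0,0,0]],[[0.0003,0.0028,-0.041],[0,0,0]],[[0.0003,0.0028,-0.041],[0,0,0]]])

```text
time: 17.9
tcp_pos: [0.5596, 0.0297, 0.0627]
tcp_rot: [-0.119, 1.567, 0.118]
ft_force: [0.0, 0.2, -1.5]
opening: 0.357
```

```bash
python3 - <<'E'
from seg import *
s,im=snap('scene','s9.png');print(ctrl.sense()['tcp_pos'])
cv2.imwrite('pics/s9c.png',cv2.cvtColor(cv2.resize(im[190:320,240:360],None,fx=4.6,fy=4.6,interpolation=cv2.INTER_CUBIC),cv2.COLOR_RGB2BGR))
E
```

```text
[0.5596 0.0297 0.0627]
```

View pics/s9c.png

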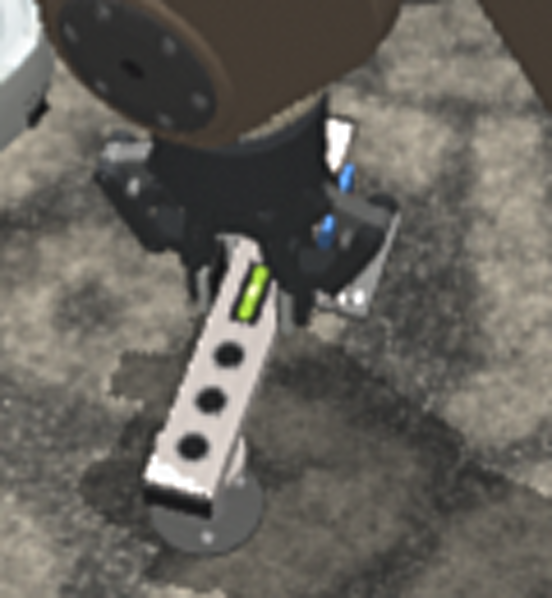

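The rail is in line over the post, with its black end at crop position (180,495). Lowering the last 3 mm.

Request:
jog_arm(commands=[[[0,0,-0.001],[0,0,0]],[[0,0,-0.002],[0,0,0]],[[0,0,-0.0027],[0,0,0]],[[0,0,-0.003],[0,0,0]],[[0,0,-0.003],[0,0,0]],[[0,0,-0.003],[0,0,0]]])

```text
time: 18.55
tcp_pos: [0.5594, 0.0297, 0.0599]
tcp_rot: [-0.119, 1.567, 0.119]
ft_force: [-1.7, 0.0, 6.1]
opening: 0.355
```

Request:
jog_arm(commands=[[[0,0,0],[0,0,0]],[[0,0,0],[0,0,0]],[[0,0,0],[0,0,0]],[[0,0,0],[0,0,0]],[[0,0,0],[0,0,0]],[[0,0,0.01],[0,0,0]],[[0,0,0.04],[0,0,0]],[[0,0,0.085],[0,0,0]],[[0,0,0.13],[0,0,0]],[[0,0,0.16],[0,0,0]]], claw=0)

```text
time: 19.55
tcp_pos: [0.5597, 0.0297, 0.2232]
tcp_rot: [-0.119, 1.564, 0.118]
ft_force: [-0.1, 0.8, 0.2]
opening: 1.0
```

Request:
jog_arm(commands=[[[-0.03,0,0.02],[0,0,0.14]],[[-0.05,0,0.02],[0,0,0.28]],[[-0.05,0,0.02],[0,0,0.42]],[[-0.05,0,0.02],[0,0,0.56]],[[-0.05,0,0.02],[0,0,0.7]],[[-0.05,0,0.02],[0,0,0.84]],[[-0.05,0,0.02],[0,0,0.98]],[[-0.05,0,0.02],[0,0,1.12]],[[-0.05,0,0.02],[0,0,1.12]],[[-0.05,0,0.02],[0,0,1.12]]])

```text
time: 20.55
tcp_pos: [0.5093, 0.0297, 0.2398]
tcp_rot: [-0.983, 1.337, 0.982]
ft_force: [0.4, -0.8, -0.1]
opening: 0.998
```

```bash
python3 - <<'E'
from seg import *
s,im=snap('wrist','w10.png');C=cam('wrist',s);print(s['time'],s['tcp_pos'],s['ft_force'])
c=shape(im,'white',(200,120,330,200));print('rail',rect(C,c,.072),cv2.boundingRect(c))
s2,im2=snap('scene','s10.png')
cv2.imwrite('pics/s10c.png',cv2.cvtColor(cv2.resize(im2[190:330,230:360],None,fx=4.2,fy=4.2,interpolation=cv2.INTER_CUBIC),cv2.COLOR_RGB2BGR))
E
```

```text
20.55 [0.5093 0.0297 0.2398] [ 0.4286 -0.7935 -0.1196]
rail (array([0.5578, 0.0274]), array([0.0321, 0.2094]), 8.692838668823242) (232, 207, 228, 113)
```

View pics/w10.png

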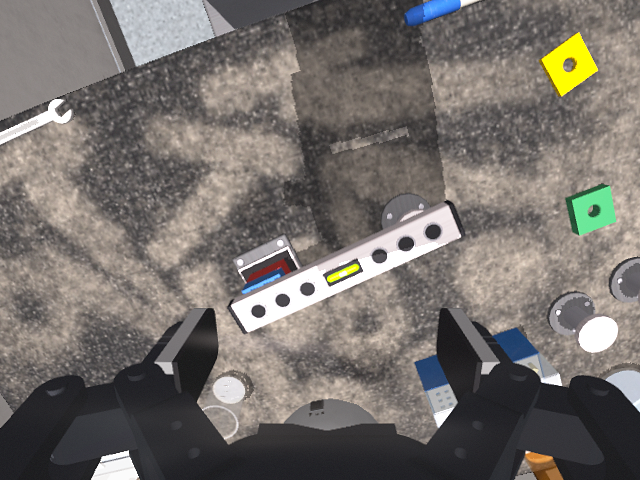

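View pics/s10c.png

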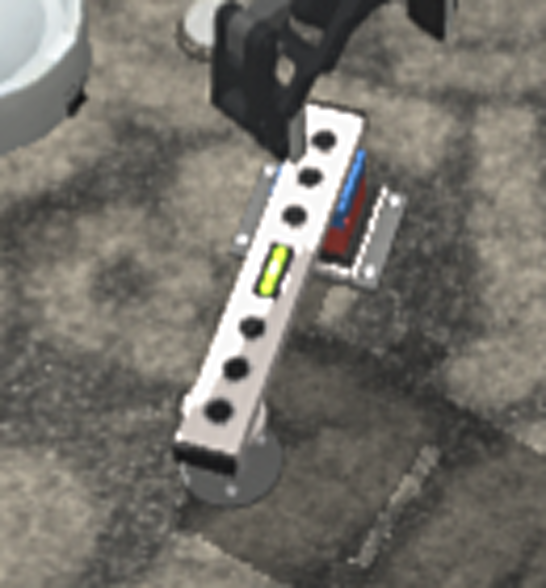

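The rail measures (0.5578, 0.0274) at yaw 98.7°. That is within about 2 mm of the ideal line and midpoint, and it is resting level. Handing in.

```bash
python3 -c "
from rig import ctrl
print(ctrl.hand_in(), ctrl.sense()['time'])"
```

```text
the job is handed in; nothing more can be done
the job is handed in; nothing more can be done
```

The rail now lies top up across the spacer stack and the post in service, and the job was handed in at about 20.7 s on the robot's clock, within the 61 s limit.

- **Post height:** the three posts triangulated at 53.7, 47.6 and 42.5 mm. Allowing for a shared bias of about -2 mm, I took the one in service to be the 56 mm post. That needed 42 mm of spacers on the 14 mm pad.
- **Stack:** red (24 mm) is at the bottom and blue (18 mm) on top. Both measured within about 0.3 mm of the pad centre and at the pad's 8.7° yaw. Both plates touched down at the expected heights with about 5 N.
- **Rail:** it touched down within 0.1 mm of the height expected for a 56 mm stack, with about 6 N. The final wrist picture put its yaw at 98.7°, matching the pad-to-post line, with its centre 1–2 mm off the ideal line.
- **Disagreement:** the wrist camera showed held parts about 1 mm off along the jaw direction compared with the gripper position. For the rail I set it down between the two estimates, so the 1–2 mm offset is partly this uncertainty.
- **Not measured:** I judged the rail level from the contact height and the last pictures, not by a direct tilt measurement. I did not re-measure the loose items; the arm never went near them except the spanner and tape, which lie near where red was picked up.

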